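# Swing the camera boom over the shellac impression and leave it standing still

### The arm

A 7-joint arm with a two-finger parallel gripper is mounted at the origin on the work surface. World frame = base frame: x ahead of the robot, y to its left, z up, the work surface at z = 0. Lengths are in m, angles in rad, forces in N, time in s.
With the tool pointing down it reaches from about 0.375 to 0.925 m from the base axis. Payload 3.1 kg.
Tool frame: the origin (TCP) lies between the finger pads, 19 mm behind the fingertips; this is the grasp point; z points along the fingers, y is the line along which they close (so a half turn about z gives the same grasp; the last joint's range is limited). The gripper opens to 85 mm and grips with 20 to 120 N. Pads are 22 mm wide; open, the fingers measure 114 mm over their backs; the gripper's body (76 mm by 85 mm) begins 54 mm behind the grasp point. The pads swing forward as they close: fully open they stand 13 mm farther back than shut.
Start: joints at [1.08, 0.383, 0.044, 1.598, -0.018, 1.161, -0.05], TCP at [0.249, -0.6, 0.25] pointing down, gripper open.
Joint ranges: [-2.61, 2.61], [-0.41, 2.15], [-1.48, 1.57], [0, 2.5], [-1.57, 4.71], [0.05, 1.97], [-2.85, 2.85]. Speed limits (rad/s): [2.79, 2.79, 3.14, 3.14, 3.14, 3.14, 3.14].

### API

Orientations are given as a unit quaternion [x, y, z, w].
In Python, from bench import move_ptp, movel, move_j, move_gripper, pause, inverse_kinematics, read_camera, camera_params, MotionError, sign_off, look_for, tip_of, read_time_s, read_qpos, read_joint_vel, read_effort, read_eef_pos, read_tcp_rot, read_ft_force, read_ft_torque, read_finger_gap, read_grasp_force gives the robot as it stands. Calls block until the motion is done:
- move_ptp(position, orientation): joint-space move of the TCP to a pose.
- movel(position, orientation=None, speed=0.15): straight line of the TCP; orientation=None keeps the orientation; speed is the mean speed in m/s.
- move_j(angles): joint-space move.
- move_gripper(opening, effort=None): finger opening in m; effort is the grip in N (None keeps the last); returns when the fingers have stopped.
- pause(seconds).
- inverse_kinematics(position, orientation): joint angles nearest the present ones, or None.
- read_camera(name): name is "scene" or "top" or "wrist"; returns the picture (384x512x3 uint8, red, green, blue); there is no depth.
- camera_params(name): a dict with "K" (3x3 intrinsics, pixels), "camera_from_world" (4x4, takes a point from world to camera coordinates). Camera axes: x right, y down, z forward; pixel columns grow to the right and rows downward; lengths in m; the calibration is good to about 2 mm. A picture is of the moment at which its call begins: read the wrist's pose just before it. camera_params takes no time and is no camera call; for the wrist camera it gives the pose at the moment of the call.
A pose or a line that the arm cannot do raises MotionError and nothing moves.
- sign_off(): hands the job in; it is judged then, once.
Trained networks look in the newest picture that a camera, given by its name, has taken for a name from the list of things; names that differ only in an ending like _2 or _b are one class to them, and where a whole thing is asked for, a point or a joint stands for the part that bears it (a point fixed in the world has none). Each returns a list of dicts, best first, with "confidence" (0 to 1); they miss things now and then, are a little off and sometimes report something else, mostly with a low value. They report only what shows in the picture. A call takes as long as a camera call. They do not tell look-alikes from the thing itself.
- look_for(camera, name): "at" ([column, row] in pixels, amid what is visible of it).
- tip_of(camera, name): "at" ([column, row] in pixels: a listed point, or the origin of a listed thing).
Readings, each from a call of its own:
- read_time_s(): time.
- read_qpos(): joint angles.
- read_joint_vel(): joint speeds.
- read_effort(): joint torques, N m.
- read_eef_pos(): TCP position.
- read_tcp_rot(): TCP orientation.
- read_ft_force(): force on the tool from outside, world axes, zero at the start.
- read_ft_torque(): the same for the moment, N m.
- read_finger_gap(): finger opening in m.
- read_grasp_force(): force on a finger pad.
Only numpy, scipy, OpenCV 4.12 (cv2) and the standard library are available. Lean on these libraries where they do the work, as an engineer would, in place of code of your own. Each camera call takes 0.05 s, during which the arm holds its last target. There are 200 camera calls.

### The job

Swing the heavy camera boom of the inspection stand round until its lens is centred over the round amber shellac impression, bring it to a standstill there, let go and leave it. It runs almost without friction: steer it only by pushing the upright outer faces of the two sprung buffers on its flanks (not from above, never on the camera head, beam or hub), keep it gentle (no hard shoves, head slower than 0.2 m/s) and do not let it run against its end stops. Leave the impression, the pewter seal box and the stoneware jar where they are.

Things in the scene. Friction and masses are not known exactly. Their poses are not given: they have to be found in the camera images.
- boom (a joint): Swing angle, rad, about the fixed upright axis of the steel stand beyond the lens: 0 towards the robot (within 0.1 rad of world -x), growing as the lens moves to +y. End stops at -0.95, 0.95 (keep within 0.90); keep under 0.6 rad/s. It turns level. Inertia about the axis nominally 0.42 kg m2 (hidden, -30 to +35 percent), viscous drag 0.025 N m s/rad, dry friction 0.0012 N m: it coasts for seconds.
- lens (a point): Axis of the downward camera lens, at the round black cap on the head's top, 110 mm above the table. It turns with the boom: x points to the boom's axis, 340 mm away; y is the way the lens moves as boom grows. Head: block 110 mm radially, 100 mm along the path, 60 to 110 mm above the table; beam 60 mm wide, 75 to 105 mm high; hub on the axis, radius 42 mm, top at 142 mm. Touch none of these.
- buffer_right (a joint): Travel, m, of the sprung felt buffer on the head's -y flank: 100 mm wide radially, 65 to 110 mm above the table, flat outer face 100 mm from the lens centre at joint 0. Pushed in along the path, up to 0.045 m, against 60 N/m, no preload, hardly damped, mass 0.08 kg; this drives the boom to positive angles. Touch its outer face only, TCP 95 to 115 mm high, not its top.
- buffer_left (a joint): The same on the head's left flank (+y side of the lens), mirrored: pushing its outer face in drives the boom to negative angles.
- impression: Target: round amber shellac impression, cracked disc of 60 mm diameter, 13 mm high, loose on the table under the lens path, 340 mm (within 20 mm) from the boom's axis; origin at the centre of its underside. Only the offset along the lens path (y of lens) counts. The head passes 47 mm above it. Leave it lying.
- seal_box: Round pewter seal box, 66 mm diameter, 28 mm high, also lying under the path of the lens, beside the impression on either side of it; origin at the centre of its underside. The head passes over it. Leave alone.
- jar: Squat stoneware jar, 116 mm diameter, 105 mm high, to the left; origin at the centre of its underside. Leave alone.
Things that resemble listed ones, but are neither listed nor needed, are in the scene too. There is more than one size of the impression; the one meant has the size given above.

How it is judged:
On the way:
1. the lens stands over the impression, untouched and still, for 3 s (y of impression in the frame of lens between -0.015 and 0.015 m and velocity of joint boom between -0.03 and 0.03 rad/s and contact force between each of the fingers, the arm and boom below 0.1 N), for 3 s.
At the end, for the whole second after the job is handed in: The lens centre is within 15 mm, along its path, of the impression's centre, the boom is still (under 0.03 rad/s) and untouched, after having stood so for 3 s; impression and seal box are where they were (y of impression in the frame of lens between -0.015 and 0.015 m and velocity of joint boom between -0.03 and 0.03 rad/s and distance of each of impression, seal_box from where it was at the start of the episode below 0.01 m).
It fails at once if the boom is swung too fast (over 0.7 rad/s) or runs against an end stop (value of joint boom above 0.92 rad or value of joint boom below -0.92 rad or velocity of joint boom above 0.7 rad/s or velocity of joint boom below -0.7 rad/s).
It fails at once if a hard shove (over 15 N) (contact force between any of the arm, the fingers and boom above 15 N).
It fails at once if the camera head, beam or hub is touched (contact force between any of the fingers, the arm and boom_c0 above 0.5 N or contact force between any of the fingers, the arm and boom_c1 above 0.5 N or contact force between any of the fingers, the arm and boom_c2 above 0.5 N).
It fails at once if the boom is touched from above (contact force between any of the arm, the fingers and boom above 0.5 N and height (world z) of the grasp point above 0.122 m).
It fails at once if impression, seal box or jar disturbed (distance of any of impression, seal_box from where it was at the start of the episode above 0.01 m or distance of jar from where it was at the start of the episode above 0.015 m).
It also fails if it takes over 45 s, if anything falls off the work surface, if the arm or the gripper's body presses on something with over 40 N, if the wrist force passes 120 N, or if a joint passes its speed limit or range.

## Working session

There is one attempt and no reset: what is moved stays moved. The work goes in short steps, each a Python script; the robot and the scene stay as the last script left them, time stands still between calls to the robot, and variables do not carry over. Pictures are saved under pics/ and viewed, at most 10 in all, crops included, and the job is handed in when it is done.

```bash
mkdir -p pics; ls; cat > h.py <<'E'
import numpy as np, cv2
from bench import *
def ray(cam,px,z):
    p=camera_params(cam);K=np.array(p["K"]);T=np.array(p["camera_from_world"])
    R=T[:3,:3];c=-R.T@T[:3,3];d=R.T@np.linalg.inv(K)@np.array([px[0],px[1],1.])
    return c+d*(z-c[2])/d[2]
E
python3 - <<'E'
from h import *
for c in("top","scene"):
    im=read_camera(c);cv2.imwrite(f"pics/{c}0.png",im[:,:,::-1])
    for n,z in(("lens",.11),("impression",0.0),("seal_box",0.0),("jar",0.0),("buffer_left",.11),("buffer_right",.11),("boom",.1)):
        for f in(tip_of,look_for):
            try: print(c,n,f.__name__,[(np.round(r["at"]),round(r["confidence"],2),np.round(ray(c,r["at"],z)[:2],3)) for r in f(c,n)[:3]])
            except Exception as e: print(c,n,f.__name__,e)
print(read_time_s(),read_qpos(),read_eef_pos(),read_tcp_rot())
E
```

```text
pics
top lens call [(array([421., 255.]), 0.83, array([ 0.478, -0.162]))]
top lens call [(array([388., 226.]), 0.64, array([ 0.53 , -0.104]))]
top impression call [(array([238., 196.]), 0.85, array([0.593, 0.174])), (array([262., 255.]), 0.77, array([0.474, 0.121])), (array([252., 313.]), 0.62, array([0.357, 0.138]))]
top impression call [(array([263., 258.]), 0.64, array([0.467, 0.117])), (array([240., 196.]), 0.62, array([0.594, 0.169])), (array([251., 313.]), 0.59, array([0.357, 0.14 ]))]
top seal_box call [(array([315., 278.]), 0.66, array([0.43 , 0.011]))]
top seal_box call [(array([319., 276.]), 0.55, array([0.435, 0.003])), (array([389., 229.]), 0.3, array([ 0.535, -0.143]))]
top jar call [(array([147., 268.]), 0.73, array([0.441, 0.353]))]
top jar call [(array([142., 268.]), 0.83, array([0.44 , 0.363]))]
top buffer_left call it knows: impression, jar, lens, seal_box
top buffer_left call [(array([381., 275.]), 0.93, array([ 0.441, -0.089]))]
top buffer_right call it knows: impression, jar, lens, seal_box
top buffer_right call [(array([451., 238.]), 0.73, array([ 0.511, -0.219]
[... 813 characters left out ...]
, array([0.438, 0.348]))]
scene jar call [(array([304., 131.]), 0.8, array([0.381, 0.389]))]
scene buffer_left call it knows: impression, jar, lens, seal_box
scene buffer_left call [(array([108., 187.]), 0.55, array([ 0.466, -0.085]))]
scene buffer_right call it knows: impression, jar, lens, seal_box
scene buffer_right call [(array([ 38., 238.]), 0.93, array([ 0.531, -0.218]))]
scene boom call it knows: impression, jar, lens, seal_box
scene boom call [(array([108., 244.]), 0.71, array([ 0.586, -0.113]))]
1.2 [ 1.08018238  0.38288096  0.04393516  1.59790868 -0.01789505  1.16117359
 -0.04991613] [ 0.24881512 -0.60050099  0.24997803] [9.80774163e-01 1.95146205e-01 5.27028410e-06 1.01935844e-05]
```

View pics/top0.png

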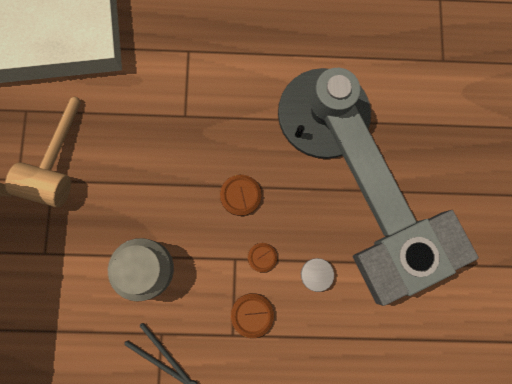

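View pics/scene0.png

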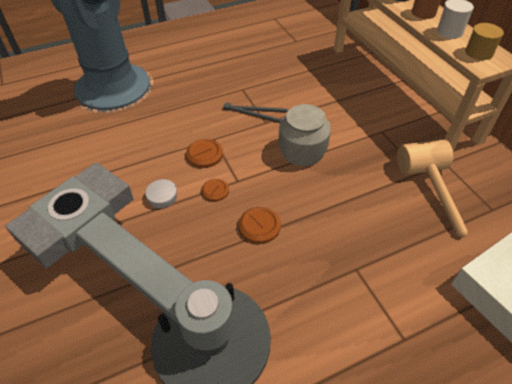

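The top view shows three amber discs. The small one at (262,257) is the 60 mm target, and the other two are about 80 mm. The seal box is at (318,275), the lens cap at (420,256) and the hub at (339,86). The scene view agrees with this. Next I fix the geometry, move the hand near the right buffer and check the movel profile.

```bash
cat >> h.py <<'E'
from scipy.optimize import least_squares
def lens_px(im):
    m=(im.max(2)<22).astype(np.uint8)
    n,l,s,c=cv2.connectedComponentsWithStats(m)
    k=[i for i in range(1,n) if 350<s[i,4]<1800 and abs(s[i,2]-s[i,3])<8]
    return [(c[i],s[i,4]) for i in k]
def q(phi): return [np.cos(phi/2),np.sin(phi/2),0,0]
E
cat > t.py <<'E'
from h import *
import glob
im=cv2.imread("pics/top0.png")[:,:,::-1]
print(im[256,420],lens_px(im))
print("hub",ray("top",(339,86),.142),ray("scene",(202,302),.142))
# disc by colour
hsv=cv2.cvtColor(np.ascontiguousarray(im),cv2.COLOR_RGB2HSV);sub=hsv[240:276,244:284]
print(hsv[258,256],hsv[258,240],hsv[196,240])
E
python3 t.py
python3 - <<'E'
from h import *
im=cv2.imread("pics/top0.png")
cv2.imwrite("pics/crop.png",cv2.resize(im[60:340,200:480],(600,600),interpolation=cv2.INTER_CUBIC))
E
```

```text
[22 21 22] []
hub [ 0.78277607 -0.00733068  0.142     ] [ 0.77558892 -0.00605974  0.142     ]
[ 11 185 139] [ 12 145 109] [ 11 190 138]
```

View pics/crop.png

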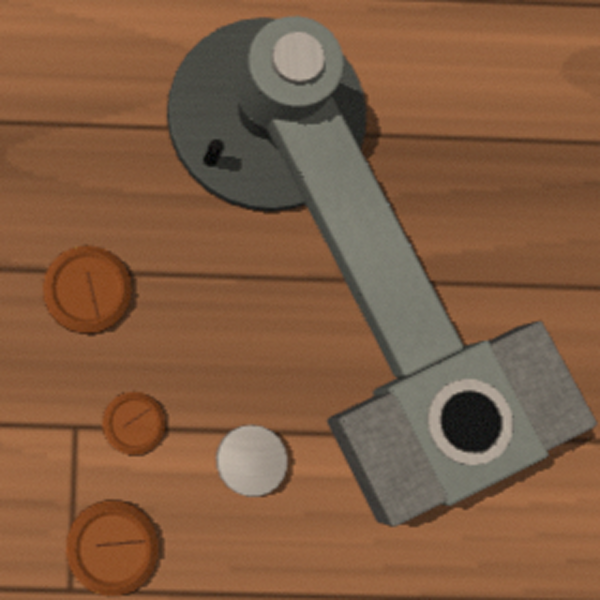

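The crop confirms it: target disc at px (263,257), lens cap (420,257), hub cap (339,86). Now I move to the pre-contact pose and check how the moves are timed.

```bash
sed -i 's/im.max(2)<22/im.max(2)<40/' h.py
cat >> h.py <<'E'
AX=np.array([0.779,-0.007])
def th(p): return np.arctan2(p[1]-AX[1],AX[0]-p[0])
def e_r(a): return np.array([-np.cos(a),np.sin(a)])
def e_t(a): return np.array([np.sin(a),np.cos(a)])
def boom(save=None):
    t=read_time_s(); im=read_camera("top")
    if save: cv2.imwrite(save,im[:,:,::-1])
    L=lens_px(im)
    if not L: return t,np.nan
    return t,th(ray("top",L[0][0],.11))
def hand(a,s,d,z):  # pose point at side s, hand surface d off the face at joint 0
    p=AX+.34*e_r(a)+s*(.1+.011+d)*e_t(a); return [p[0],p[1],z]
TGT=None
E
python3 - <<'E'
from h import *
imp=ray("top",(263,257.4),.013); ln=ray("top",(419.8,256.9),.11)
print("imp",imp,"th",th(imp),np.hypot(*(imp[:2]-AX)),"lens",ln,th(ln),np.hypot(*(ln[:2]-AX)))
t,a=boom(); print(t,a)
T=e_t(a); phi=np.arctan2(-T[1],-T[0]); print("phi",phi)
move_gripper(0.0); print("grip",read_time_s())
p=hand(a,-1,.03,.17)
for f in (phi,):
    print(p,inverse_kinematics(p,q(f)))
move_ptp(p,q(phi)); print("ptp",read_time_s(),read_qpos())
t0=read_time_s(); p[2]=.104; movel(p,speed=.1); t1=read_time_s(); print("mv66mm@.1",t1-t0,read_eef_pos(),read_ft_force())
read_ft_force();print("read cost",read_time_s()-t1)
t0=read_time_s();p[2]=.106; movel(p,speed=.1); print("mv2mm",read_time_s()-t0)
print(boom())
E
```

```text
imp [0.46805543 0.11868555 0.013     ] th 0.38412668361961216 0.3353854231274854 lens [ 0.47501815 -0.16003413  0.11      ] -0.46638928976248334 0.340329853714716
1.2 -0.4653683874339786
phi -1.105427939360918
grip 2.0167
[np.float64(0.5384308921977307), np.float64(-0.2855812347794089), 0.17] [ 0.37221145  0.38805358  0.05844105  1.77121302 -0.02655976  0.98308693
 -2.23517958]
ptp 3.9083 [ 0.37302281  0.38795096  0.0595299   1.77092462 -0.02622069  0.98310347
 -2.23481085]
mv66mm@.1 0.8084000000000002 [ 0.53889287 -0.28590595  0.10444074] [-0.67582021  0.15413533 -0.2745587 ]
read cost 0.0
mv2mm 0.25
(4.9667, np.float64(-0.4655382691012571))
```

```bash
python3 - <<'E'
from h import *
for phi in (-1.95,1.19):
  for z in(.17,.104):
    s=inverse_kinematics(hand(.33,1,.03,z),q(phi)); print(phi,z,None if s is None else np.round(s,2), np.round(hand(.33,1,.03,z),3))
a=boom()[1]
p=hand(a,-1,.012,.104); movel(p,speed=.1); print(read_eef_pos(),p,read_ft_force(),read_time_s(),boom())
p=np.array(p); p[:2]+=.046*e_t(a+.05)
t0=read_time_s(); movel(list(p),speed=.015); print("T",read_time_s()-t0,read_ft_force())
for i in range(4): print(boom("pics/l0.png" if i==3 else None)); 
E
```

```text
-1.95 0.17 [ 0.45  0.64 -1.24  1.86  0.67  1.15  1.73] [0.503 0.237 0.17 ]
-1.95 0.104 [ 0.44  0.79 -1.25  1.9   0.85  1.12  1.61] [0.503 0.237 0.104]
1.19 0.17 [-0.04  0.35 -0.56  1.88  0.22  0.98 -1.07] [0.503 0.237 0.17 ]
1.19 0.104 [-0.05  0.45 -0.55  1.92  0.31  0.86 -1.14] [0.503 0.237 0.104]
[ 0.5302034  -0.26867844  0.10383701] [np.float64(0.5303567592328423), np.float64(-0.2694986453694671), 0.104] [-0.52639404 -0.77128963 -0.1846395 ] 5.4 (5.4, np.float64(-0.4654022864441158))
T 3.2167000000000003 [0.46191824 0.10433871 0.06964736]
(8.6667, np.float64(-0.7609194350733005))
(8.7167, np.float64(-0.7605501197983379))
(8.7667, np.float64(-0.7606746522880169))
(8.8167, np.float64(-0.7605147388720861))
```

View pics/l0.png

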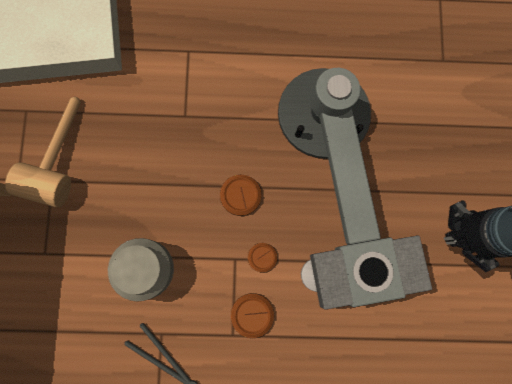

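```bash
python3 - <<'E'
from h import *
im=cv2.imread("pics/l0.png")[:,:,::-1]
print([(c,a,th(ray("top",c,.11)),np.hypot(*(ray("top",c,.11)[:2]-AX))) for c,a in lens_px(im)])
E
```

```text
[(array([472.23578595, 236.57859532]), np.int32(1794), np.float64(-0.7605147388720861), np.float64(0.3648791952377212)), (array([373.1409396, 271.5033557]), np.int32(596), np.float64(-0.1998386668889082), np.float64(0.3391240737639232))]
```

The cap is at px (373,271), which puts the boom at -0.20 rad and coasting. The detector had locked onto the gripper instead. I'll filter by radius, cross over to the left side and measure.

```bash
cat >> h.py <<'E'
def boom(save=None):
    t=read_time_s(); im=read_camera("top")
    if save: cv2.imwrite(save,im[:,:,::-1])
    for c,a in lens_px(im):
        w=ray("top",c,.11)
        if a<900 and abs(np.hypot(*(w[:2]-AX))-.34)<.01: return t,round(float(th(w)),4)
    return t,np.nan
E
python3 - <<'E'
from h import *
print(boom())
p=read_eef_pos(); movel([p[0],p[1],.18],speed=.3); print(boom())
p=hand(.36,1,.03,.18); move_ptp(p,q(1.19)); print(boom())
p[2]=.104; movel(p,speed=.3); 
for i in range(3): print(boom()); 
print(read_eef_pos(),p,read_ft_force())
E
```

```text
(8.8667, -0.1924)
(9.3167, -0.1282)
(11.0917, 0.1081)
(11.5417, 0.1646)
(11.5917, 0.1707)
(11.6417, 0.1766)
[0.51248582 0.24562897 0.10649023] [np.float64(0.5104657468412899), np.float64(0.2447346914521194), 0.104] [-0.0087046   0.8054207  -0.24193955]
```

```bash
python3 - <<'E'
from h import *
p=hand(.322,1,0,.104); movel(p,speed=.12)
for i in range(3): print(boom()); 
e=read_eef_pos();print(e,p,read_time_s())
E
cat > sim.py <<'E'
import numpy as np
from scipy.optimize import least_squares
def sim(w,a,t0,I,s0,L,T,delay,t_end=None):
    # a,w at t=0 ; hand surface s (m along path, as lens coordinate); moves from delay over T
    dt=.002; A=a; W=w; t=0; fmax=0;tc=[]
    while t<delay+T+.3:
        x=np.clip((t-delay)/T,0,1); h=s0+L*(10*x**3-15*x**4+6*x**5)
        c=.34*A-h; F=60*c if c>0 else 0
        if c>0: tc.append(t)
        fr=.025*W+.0012*np.tanh(W/.002)
        W+=dt*(-F*.34-fr)/I; A+=dt*W; t+=dt; fmax=max(fmax,F)
    return A,W,fmax,(tc[0],tc[-1]) if tc else None
E
```

```text
(12.2, 0.2319)
(12.25, 0.2367)
(12.3, 0.2429)
[0.4921826  0.20717347 0.10453386] [np.float64(0.4916020569674181), np.float64(0.20589298330532363), 0.104] 12.35
```

```bash
python3 - <<'E'
from h import *
print(boom("pics/b.png"), boom())
im=cv2.imread("pics/b.png")[:,:,::-1]; print(lens_px(im))
E
```

```text
(12.35, 0.2487) (12.4, 0.2531)
[(array([290.46560847, 263.41005291]), np.int32(378))]
```

View pics/b.png

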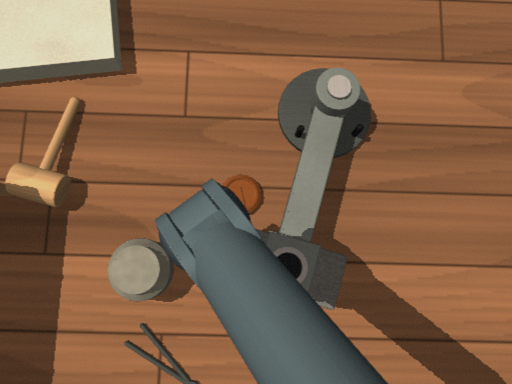

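The arm covers part of the cap (visible part near px (290,263)), so the last top readings are biased. The scene camera takes over for tracking. Now I solve the brake.

```bash
python3 - <<'E'
from sim import *
for I in(.32,.42,.52):
  for delay in(0.05,.2):
    f=lambda p:(lambda r:[(r[0]-.384)*1,r[1]])(sim(.1138,.2705,0,I,.1109,p[0],p[1],delay))
    s=least_squares(f,[.03,2.],diff_step=.02,bounds=([.005,.5],[.1,4])); print(I,delay,s.x,s.x[0]/s.x[1],sim(.1138,.2705,0,I,.1109,*s.x,delay))
E
python3 - <<'E'
from h import *
im=read_camera("scene");cv2.imwrite("pics/s1.png",im[:,:,::-1]); t=read_time_s()-.05
m=(im.max(2)<40).astype(np.uint8);n,l,s,c=cv2.connectedComponentsWithStats(m)
for i in range(1,n):
    if s[i,4]>150:
        w=ray("scene",c[i],.11); print(t,c[i],s[i],w,th(w),np.hypot(*(w[:2]-AX)))
E
```

```text
0.32 0.05 [0.03845708 2.56453554] 0.014995729758213682 (np.float64(0.3817838607537663), np.float64(0.005042275203369128), np.float64(0.23262274468150157), (0.5660000000000004, 1.1220000000000008))
0.32 0.2 [0.0556786  2.54200006] 0.021903462930434398 (np.float64(0.3814699966638352), np.float64(0.006099614614912309), np.float64(0.24683940786025899), (0.5320000000000004, 1.0440000000000007))
0.42 0.05 [0.0194867  1.69430088] 0.011501324355740512 (np.float64(0.38400010526212025), np.float64(3.55213946954363e-08), np.float64(0.22453673084511488), (0.6080000000000004, 2.0439999999999965))
0.42 0.2 [0.0444654 2.3864801] 0.01863221152819955 (np.float64(0.38102741215770664), np.float64(0.006323479430818342), np.float64(0.29577665150139154), (0.5260000000000004, 1.1220000000000008))
0.52 0.05 [0.01982953 1.75958712] 0.011269424108971885 (np.float64(0.3840000456717432), np.float64(-6.022359001617475e-08), np.float64(0.2692405987819829), (0.5900000000000004, 1.6320000000000012))
0.52 0.2 [0.02984027 2.04400001] 0.014598957038034101 (np.float64(0.3801876226276995), np.float64(0.006370883228298238), np.float64(0.3312859507178553), (0.5220000000000004, 1.2120000000000009))
12.45 [253.68756423 113.668037  ] [234  90  41  52 973] [0.3886565  0.25034558 0.11      ] 0.5828711528289827 0.4675412248969102
12.45 [190.525  154.7375] [179 147  24  17 320] [0.45024978 0.08400335 0.11      ] 0.2700538212054705 0.3411133512796482
```

View pics/s1.png

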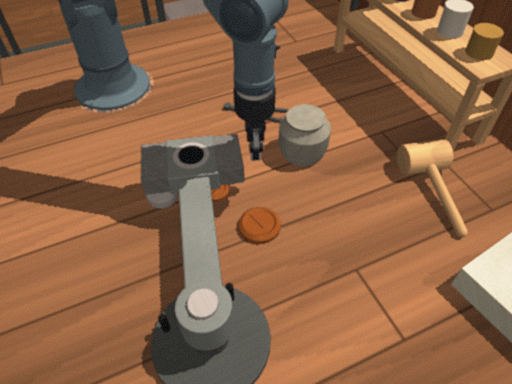

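The scene camera gives the lens at px (190,155), i.e. 0.270 rad, as predicted. Braking now.

```bash
cat >> h.py <<'E'
def sboom(save=None):
    t=read_time_s(); im=read_camera("scene")
    if save: cv2.imwrite(save,im[:,:,::-1])
    m=(im.max(2)<40).astype(np.uint8);n,l,s,c=cv2.connectedComponentsWithStats(m)
    for i in range(1,n):
        w=ray("scene",c[i],.11)
        if s[i,4]>150 and abs(np.hypot(*(w[:2]-AX))-.34)<.015: return round(t,3),round(float(th(w)),4),s[i,4]
    return t,np.nan,0
E
python3 - <<'E'
from h import *
p=read_eef_pos(); d=.0197*e_t(.36); movel([p[0]+d[0],p[1]+d[1],.104],speed=.0197/1.72)
for i in range(3):
    print(sboom(),read_ft_force()); 
    if i<2: pause(.1)
print(read_eef_pos())
E
```

```text
(14.45, 0.3745, np.int32(314)) [-1.08253849 -0.33369645 -0.16481073]
(14.6, 0.3755, np.int32(314)) [ 0.43870475 -0.19630434 -0.6641538 ]
(14.75, 0.3765, np.int32(313)) [ 0.05188394 -0.09898298 -0.07171028]
[0.498714   0.22522098 0.10401801]
```

```bash
python3 - <<'E'
from h import *
p=read_eef_pos(); d=.03*e_t(.36); movel([p[0]+d[0],p[1]+d[1],.104],speed=.1); print(sboom())
p=read_eef_pos(); movel([p[0],p[1],.2],speed=.2); print(sboom())
p=read_eef_pos(); move_ptp([.45,.42,.3],q(1.19)); print(sboom()); print(boom("pics/f.png"))
E
```

```text
(15.25, 0.3801, np.int32(314))
(15.933, 0.3839, np.int32(315))
(16.808, 0.3857, np.int32(312))
(16.8583, 0.3893)
```

View pics/f.png

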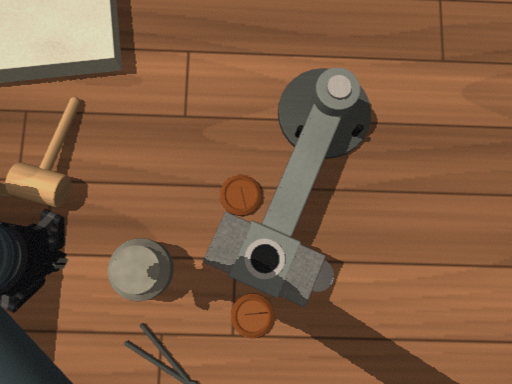

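The head now stands over the disc: lens cap at px (265,258), 0.386–0.389 rad against a target of 0.384–0.393. I'll wait out the standing time and check again.

```bash
python3 - <<'E'
from h import *
pause(2);print(boom());pause(2.5);r=boom();print(r,sboom())
if abs(r[1]-.388)<.015: print(sign_off())
E
```

```text
(18.9083, 0.3902)
(21.4583, 0.3901) (21.508, 0.3887, np.int32(314))
the job is handed in; nothing more can be done
None
```

The job is handed in: the boom stands still and untouched at about 0.390 rad, within about 2 mm along the path of where I measured the impression. That took about 21.5 s of the 45 s, with no fault reported and no verdict returned.

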